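Load the round medallion die into the tile press

ROBOT

A 6-joint arm with a two-finger parallel gripper is mounted at the origin on the work surface. World frame = base frame: x ahead of the robot, y to its left, z up, the work surface at z = 0. Lengths are in m, angles in rad, forces in N, time in s.
With the tool pointing down it reaches from about 0.35 to 0.725 m from the base axis. Payload 6 kg.
Tool frame: the origin (TCP) lies at the very end of the fingers, on their centre line; the grasp point (between the pads) lies 19 mm behind it; z points along the fingers, y is the line along which they close (so a half turn about z gives the same grasp; the last joint's range is limited). The gripper opens to 85 mm and grips with 20 to 120 N. Pads are 22 mm wide; open, the fingers measure 114 mm over their backs; the gripper's body (76 mm by 85 mm) begins 54 mm behind the grasp point. The pads swing forward as they close: fully open they stand 13 mm farther back than shut.
Start: joints at [0.334, 0.04, 0.085, 0, -1.615, -0.334], TCP at [0.6, 0, 0.231] pointing down, gripper open.
Joint ranges: [-2.56, 2.56], [-1.29, 2.01], [-1.08, 1.49], [-3.29, 1.98], [-2.81, -0.18], [-2.99, 2.99]. Speed limits (rad/s): [2.57, 2.57, 3.01, 3.14, 3.14, 3.14].

INTERFACE

Orientations are given as a unit quaternion [x, y, z, w].
In Python, from rig import * gives the robot as it stands.
- The arm moves only by the shell command python3 -m pendant 'ROWS' [OPENING]. ROWS is JSON, a list of rows, each an object with "offset": the shift along the tool's x, y, z in cm, a list of three; "rotation": the turn, a rotation vector about the tool's x, y, z in rad, a list of three. In form: [{"offset": [tx, ty, tz], "rotation": [rx, ry, rz]}, ...]. A call has 1 to 10 rows; each row is the pose to reach, as a shift and turn from the pose commanded when the call began, along the tool's axes at that moment; what a row does not reach only later rows make up. A row lasts 1/8 s, in which the tool goes at most 62.5 mm and 10.7 degrees, less where a joint would pass 70% of its speed; a pose out of reach is approached as far as the arm can. A call with a gripper value outside its range is refused whole. OPENING is the gripper's target within -1 to 1 (fully open at 1, half-way at 0, shut at -1), set as the call begins (- or left out, the last holds). The fingers move at their own pace and stop on an object; the grip force is fixed at half the most. Time passes only in rows, so rows that repeat a pose let the fingers close. It gives the time, the measured TCP pose, the force, the opening and the grip force at its end, in the units of the state.
- sense(): the state, without advancing time (a new reading comes with each control period).
- get_image(name): name is "scene" or "side" or "wrist"; returns the picture (480x640x3 uint8, blue, green, red); there is no depth.
- camera_info(name): a dict with "K" (3x3 intrinsics, pixels), "pose" (4x4, takes a point from camera to world coordinates). Camera axes: x right, y down, z forward; pixel columns grow to the right and rows downward; lengths in m; the calibration is good to about 2 mm. A picture is of the moment at which its call begins: read the wrist's pose just before it. camera_info takes no time and is no camera call; for the wrist camera it gives the pose at the moment of the call.
- finish_job(): hands the job in; it is judged then, once.
The state is a dict: "time": time; "qpos": joint angles; "qd": joint speeds; "tau": joint torques, N m; "eef_pos": TCP position; "ee_rot": TCP orientation; "ft_force": force on the tool from outside, world axes, zero at the start; "torque": the same for the moment, N m; "width": finger opening in m; "gripper_force": force on a finger pad.
Only numpy, scipy, OpenCV 4.12 (cv2) and the standard library are available. Lean on these libraries where they do the work, as an engineer would, in place of code of your own. Each camera call takes 0.05 s, during which the arm holds its last target. There are 200 camera calls.

TASK

The next batch is round medallions: pick up the die with the green handle and the round pattern, lay it on the press bed with its patterned end towards the throat, and slide it in until you feel it come up against the hidden stop. Leave it fully home and let go; leave the orange-handled and blue-handled dies where they lie.

Things in the scene. Friction and masses are not known exactly. Their poses are not given: they have to be found in the camera images.
- die_round_grip (a point): Loose die, 0.2-0.4 kg: plywood plate 150 x 56 x 14 mm, flat on the table, black round pattern at its nose; on top a green upright handle 40 (along plate) x 24 (across) x 48 mm tall, top 62 mm above the underside. Point: on the handle's centre line, 40 mm above the underside. x: along the plate to the nose (105 mm ahead; tail 45 mm behind), z up. Balances 10 mm ahead of the point.
- die_square_grip (a point): A bystander die, same shape and size, orange handle, square pattern. Same point and axes. To be left where it lies.
- die_star_grip (a point): A bystander die, same shape and size, blue handle, star pattern. Same point and axes. To be left where it lies.
- die_stop: Hidden stop of the fixed green press; gives 4 mm on a spring (2 N/mm). Origin: mid-mouth of its throat, at bed level, 20 mm above table; x points level into the throat, z up. Blind slot 66 wide, 20 high; roof top 32 above bed; stop at x = 60 mm: home puts the handle at x = -45. Flat bed 124 wide from x = -130; 12 mm high guides narrow 100 to 66 in the last 40. Press head, 220 tall, from x = 65.

How it is judged:
By the outcome, as a careful person would: the job done as asked, in the order asked, and still so for the second after the job is handed in, with the robot touching nothing.
It also fails if it takes over 42 s, if anything falls off the work surface, if the arm or the gripper's body presses on something with over 40 N, if the wrist force passes 120 N, or if a joint passes its speed limit or range.

## Working session

There is one attempt and no reset: what is moved stays moved. The work goes in short steps, Python scripts to look and compute and a shell command to move; the robot and the scene stay as the last step left them, time stands still between calls to the robot, and variables do not carry over. Pictures are saved under pics/ and viewed, at most 10 in all, crops included, and the job is handed in when it is done.

```bash
mkdir -p pics; ls; cat > h.py <<'E'
from rig import *
import numpy as np, cv2
def ray(info,px,z):
    K=np.array(info["K"]);T=np.array(info["pose"])
    d=T[:3,:3]@np.linalg.solve(K,[px[0],px[1],1.]);o=T[:3,3]
    return o+d*(z-o[2])/d[2]
def proj(info,p):
    K=np.array(info["K"]);T=np.array(info["pose"])
    c=K@(T[:3,:3].T@(np.array(p)-T[:3,3]));return c[:2]/c[2]
E
python3 - <<'E'
from h import *
s=sense();print(s)
for n in("scene","side","wrist"):
    i=camera_info(n);cv2.imwrite(f"pics/{n}0.png",get_image(n));print(n,np.round(i["pose"],3).tolist(),np.round(i["K"],1).tolist())
E
```

```text
pics
{'time': 0.0, 'qpos': array([ 3.33727044e-01,  4.08492633e-02,  8.38009092e-02, -4.90488794e-04,
       -1.61549972e+00, -3.33702459e-01]), 'qd': array([ 0.00073311, -0.00026596,  0.00061129, -0.00074429,  0.00086416,
       -0.00126944]), 'tau': array([-7.27207535e-04, -3.68200672e+01,  3.47413230e+01,  6.93227157e+00,
       -5.48646509e-03, -9.47124363e-06]), 'eef_pos': array([5.99668867e-01, 1.07441764e-04, 2.30246935e-01]), 'ee_rot': array([ 7.07122779e-01, -7.07090199e-01, -6.02740254e-04,  6.81094681e-04]), 'ft_force': array([ 0.01803137, -0.19173567, -0.2856079 ]), 'torque': array([ 0.01113984, -0.03543939, -0.02090038]), 'gripper_force': 0.0, 'width': 0.08550709934097059}
scene [[0.861, 0.341, -0.378, 0.913], [0.509, -0.581, 0.635, -0.597], [-0.003, -0.739, -0.673, 0.723], [0.0, 0.0, 0.0, 1.0]] [[516.7, 0.0, 316.0], [0.0, 516.7, 250.7], [0.0, 0.0, 1.0]]
side [[0.681, -0.451, 0.577, -0.097], [-0.732, -0.396, 0.554, -0.626], [-0.021, -0.8, -0.6, 0.734], [0.0, 0.0, 0.0, 1.0]] [[540.4, 0.0, 316.1], [0.0, 540.4, 233.9], [0.0, 0.0, 1.0]]
wrist [[-1.0, -0.0, -0.002, 0.599], [-0.001, 0.963, 0.27, -0.068], [0.002, 0.27, -0.963, 0.373], [0.0, 0.0, 0.0, 1.0]] [[332.5, 0.0, 320.2], [0.0, 332.5, 243.8], [0.0, 0.0, 1.0]]
```

View pics/scene0.png

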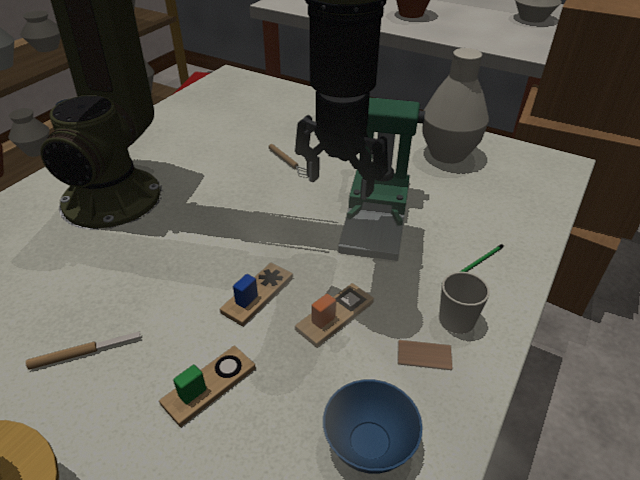

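View pics/side0.png

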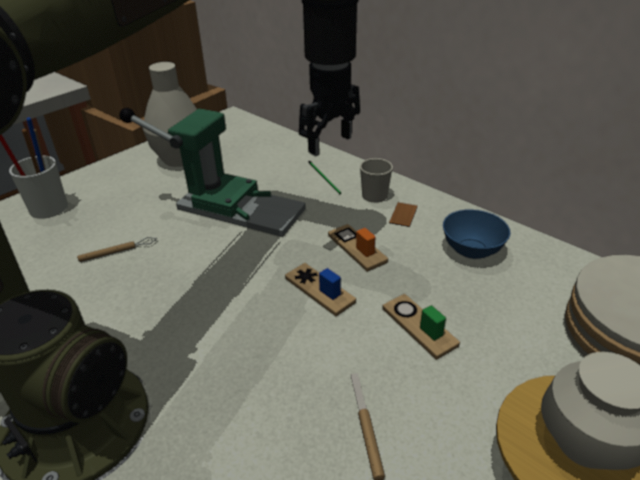

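Scene view: green die handle at about (190,385) with its ring at (229,366); press bed around (372,235), throat facing the viewer. Side view: handle (432,322), ring (405,310), bed around (265,212).

```bash
python3 - <<'E'
from h import *
for n,roi in(("scene",(150,330,280,440)),("side",(375,285,470,365))):
    im=cv2.imread(f"pics/{n}0.png");i=camera_info(n);x0,y0,x1,y1=roi
    hsv=cv2.cvtColor(im,cv2.COLOR_BGR2HSV);m=np.zeros(im.shape[:2],np.uint8)
    g=cv2.inRange(hsv,(45,80,30),(85,255,255));w=cv2.inRange(hsv,(5,70,60),(25,255,255))
    for k in(g,w):
        z=np.zeros_like(k);z[y0:y1,x0:x1]=k[y0:y1,x0:x1];k[:]=z
    c,_=cv2.findContours(g,0,2);c=max(c,key=cv2.contourArea)
    M=cv2.moments(c);gc=(M['m10']/M['m00'],M['m01']/M['m00']);print(n,"green c",gc,"z=.04",ray(i,gc,.04))
    cc,_=cv2.findContours(w,0,1);p=np.vstack(cc)[:,0]
    h=cv2.convexHull(p)[:,0]
    P=np.array([ray(i,q,.014)[:2] for q in h],np.float32)*1000
    r=cv2.minAreaRect(P);print("plate",r,cv2.boxPoints(r).round())
i=camera_info("scene");print("ring",ray(i,(229,366),.014),ray(camera_info("side"),(405,310),.014))
a=cv2.imread("pics/scene0.png")[90:270,310:450];b=cv2.imread("pics/side0.png")[100:240,165:315]
cv2.imwrite("pics/c.png",np.hstack([cv2.resize(a,(400,514)),cv2.resize(b,(400,373)) if 0 else cv2.copyMakeBorder(cv2.resize(b,(400,373)),0,141,0,0,0)]))
E
```

```text
scene green c (189.75147392290248, 383.8460317460317) z=.04 [ 0.51633666 -0.31139054  0.04      ]
plate ((523.8212890625, -283.064208984375), (149.297119140625, 56.04465103149414), 75.7198715209961) [[ 478. -348.]
 [ 533. -362.]
 [ 569. -218.]
 [ 515. -204.]]
side green c (432.32281334535617, 322.1370604147881) z=.04 [ 0.5164268  -0.31285733  0.04      ]
plate ((519.885009765625, -285.6741027832031), (153.04345703125, 60.13206481933594), 75.57305145263672) [[ 472. -352.]
 [ 530. -367.]
 [ 568. -219.]
 [ 510. -204.]]
ring [ 0.53420371 -0.24187178  0.014     ] [ 0.53195053 -0.24628713  0.014     ]
```

View pics/c.png

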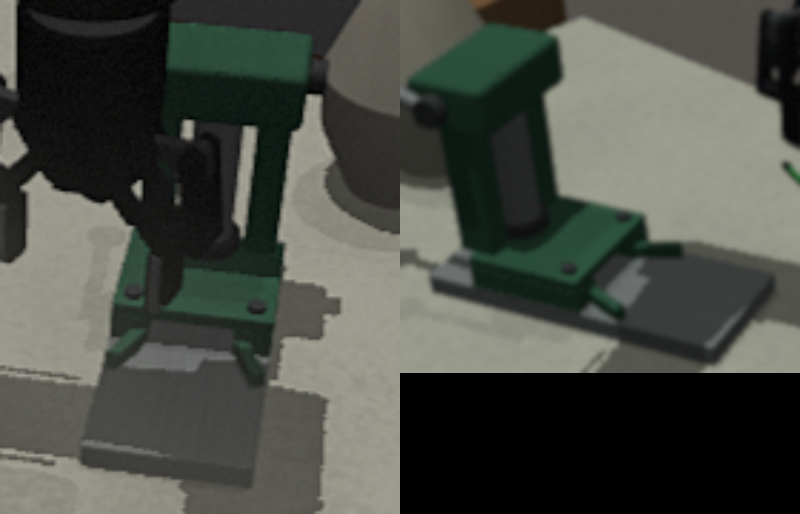

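View pics/wrist0.png

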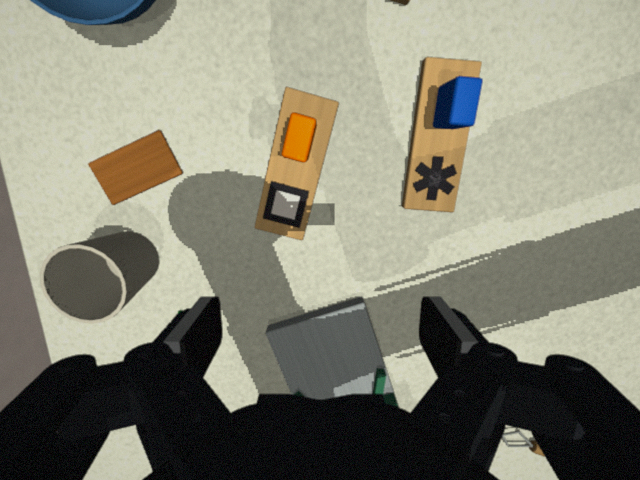

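Crop: bed front corners (top edge) at scene ≈(339,248),(398,255), side ≈(281,231),(305,203); block front edge is visible too. Wrist view: bed front top edge runs ≈(270,335)–(366,306).

```bash
python3 - <<'E'
from h import *
S=camera_info("scene");D=camera_info("side");W=camera_info("wrist")
s=lambda x,y:(310+x/2.857,90+y/2.857)
d=lambda x,y:(165+(x-400)/2.667,100+y/2.667)
for nm,i,a,b,z in(("scene front",S,s(82,454),s(250,472),.02),("side front",D,d(708,350),d(773,275),.02),("wrist front",W,(270,335),(366,306),.02),
  ("scene block",S,s(114,308),s(275,320),.052),("side block",D,d(587,288),d(645,215),.052),("side longedge",D,d(708,350),d(435,283),.02),("scene rightedge",S,s(250,472),s(268,385),.02)):
    A=ray(i,a,z);B=ray(i,b,z);v=B-A;print(nm,A.round(3),B.round(3),"mid",((A+B)/2).round(3),"len",np.linalg.norm(v).round(3),"dir",np.degrees(np.arctan2(v[1],v[0])).round(1))
E
```

```text
scene front [0.555 0.094 0.02 ] [0.665 0.137 0.02 ] mid [0.61  0.115 0.02 ] len 0.118 dir 21.3
side front [0.545 0.1   0.02 ] [0.662 0.137 0.02 ] mid [0.603 0.118 0.02 ] len 0.123 dir 17.7
wrist front [0.659 0.144 0.02 ] [0.545 0.106 0.02 ] mid [0.602 0.125 0.02 ] len 0.119 dir -161.5
scene block [0.512 0.22  0.052] [0.624 0.267 0.052] mid [0.568 0.244 0.052] len 0.121 dir 23.2
side block [0.51  0.208 0.052] [0.622 0.259 0.052] mid [0.566 0.234 0.052] len 0.124 dir 24.6
side longedge [0.545 0.1   0.02 ] [0.453 0.356 0.02 ] mid [0.499 0.228 0.02 ] len 0.273 dir 109.6
scene rightedge [0.665 0.137 0.02 ] [0.638 0.232 0.02 ] mid [0.651 0.184 0.02 ] len 0.099 dir 106.2
```

Measurements agree: handle at (0.516, −0.312), heading 75.6°. The throat mouth is near (0.565, 0.240), axis about 109°. Going above the die and looking.

```bash
python3 -m pendant '[{"offset":[3,1,1],"rotation":[0,0,0.04]},{"offset":[8,2.2,2.5],"rotation":[0,0,0.1]},{"offset":[14,3.8,4],"rotation":[0,0,0.15]},{"offset":[20,5.4,6],"rotation":[0,0,0.2]},{"offset":[26,7,7],"rotation":[0,0,0.25]},{"offset":[30,8.1,8],"rotation":[0,0,0.25]},{"offset":[31.2,8.4,8],"rotation":[0,0,0.25]},{"offset":[31.2,8.4,8],"rotation":[0,0,0.25]},{"offset":[31.2,8.4,8],"rotation":[0,0,0.25]}]' 1
cat > look.py <<'E'
from h import *
import sys
s=sense();W=camera_info("wrist");im=get_image("wrist");cv2.imwrite(sys.argv[1],im)
from scipy.spatial.transform import Rotation as R
Rt=R.from_quat(s["ee_rot"]).as_matrix()
print("tcp",s["eef_pos"].round(4),"toolx deg",np.degrees(np.arctan2(Rt[1,0],Rt[0,0])).round(2),"toolz",Rt[:,2].round(3))
hsv=cv2.cvtColor(im,cv2.COLOR_BGR2HSV);w=cv2.inRange(hsv,(8,60,60),(25,255,255));g=cv2.inRange(hsv,(45,80,30),(85,255,255))
def big(k):return max(cv2.findContours(k,0,1)[0],key=cv2.contourArea)[:,0]
gp=big(g)
M=cv2.moments(gp);c=(M['m10']/M['m00'],M['m01']/M['m00']);print("green",c,ray(W,c,.055))
P=np.array([ray(W,q,.014)[:2]*1000 for q in cv2.convexHull(big(w))[:,0]],np.float32);print("plate",cv2.minAreaRect(P))
P=np.array([ray(W,q,.062)[:2]*1000 for q in cv2.convexHull(gp)[:,0]],np.float32);print("handle top",cv2.minAreaRect(P))
E
python3 look.py pics/w1.png
```

```text
time: 1.27
eef_pos: [0.5166, -0.311, 0.1517]
ee_rot: [-0.614, 0.789, -0.0, 0.0]
ft_force: [-0.5, 0.4, -0.1]
width: 0.0855
gripper_force: 0.0
tcp [ 0.5166 -0.311   0.1517] toolx deg -104.25 toolz [ 0.001  0.    -1.   ]
green (319.536106458217, 240.9463056020845) [ 0.51562778 -0.3144863   0.055     ]
plate ((523.4736328125, -283.14215087890625), (149.02745056152344, 56.05215072631836), 75.89473724365234)
handle top ((515.0137329101562, -315.6603698730469), (45.24128723144531, 23.083681106567383), 75.0188980102539)
```

View pics/w1.png

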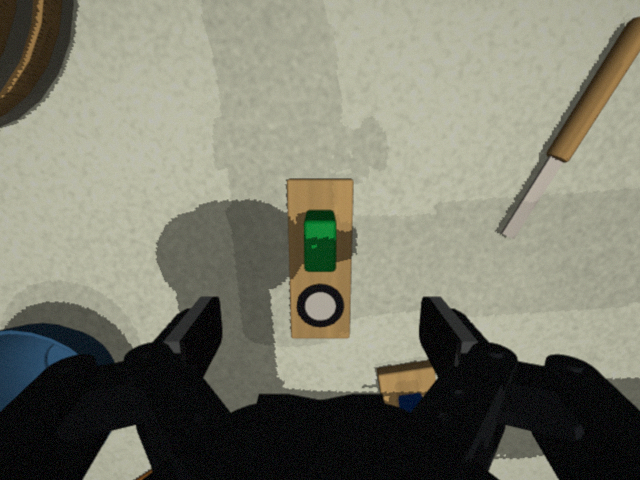

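Wrist view: the green handle (320,241) is centred between the fingers and the ring sits at (320,306), aligned with the tool. Descend and grip.

```bash
python3 -m pendant '[{"offset":[0.1,0,3],"rotation":[0,0,0]},{"offset":[0.1,0,7.5],"rotation":[0,0,0]},{"offset":[0.1,0,11.5],"rotation":[0,0,0]},{"offset":[0.1,0,12.9],"rotation":[0,0,0]},{"offset":[0.1,0,12.9],"rotation":[0,0,0]}]' 1
python3 -m pendant '[{"offset":[0,0,0],"rotation":[0,0,0]},{"offset":[0,0,0],"rotation":[0,0,0]},{"offset":[0,0,0],"rotation":[0,0,0]},{"offset":[0,0,0],"rotation":[0,0,0]},{"offset":[0,0,0],"rotation":[0,0,0]},{"offset":[0,0,0],"rotation":[0,0,0]}]' -1
```

```text
time: 1.95
eef_pos: [0.5159, -0.3125, 0.0225]
ee_rot: [-0.614, 0.789, 0.0, -0.0]
ft_force: [-0.3, -0.6, 0.5]
width: 0.0852
gripper_force: 0.0
time: 2.7
eef_pos: [0.5162, -0.3131, 0.0231]
ee_rot: [-0.614, 0.79, -0.001, 0.0]
ft_force: [0.6, 0.7, 4.3]
width: 0.0233
gripper_force: 59.6
```

```bash
python3 -m pendant '[{"offset":[0,0,-2],"rotation":[0,0,0]},{"offset":[0,0,-6],"rotation":[0,0,0]},{"offset":[0,0,-10],"rotation":[0,0,0]},{"offset":[0,0,-12],"rotation":[0,0,0]},{"offset":[0,0,-12],"rotation":[0,0,0]}]' -1
python3 - <<'E'
from h import *
a=get_image("scene");b=get_image("side");cv2.imwrite("pics/s2.png",a);cv2.imwrite("pics/d2.png",b)
a=cv2.resize(a[160:275,325:425],(400,460),interpolation=2);b=cv2.resize(b[165:240,170:320],(600,300),interpolation=2)
o=np.zeros((460,1000,3),np.uint8)[:, :800];o[:,:400]=a;o[:300,400:]=b[:,200:];cv2.imwrite("pics/c2.png",o)
E
```

```text
time: 3.32
eef_pos: [0.5161, -0.313, 0.1433]
ee_rot: [-0.613, 0.79, -0.001, 0.001]
ft_force: [0.8, 0.3, -4.5]
width: 0.0233
gripper_force: 59.5
```

View pics/c2.png

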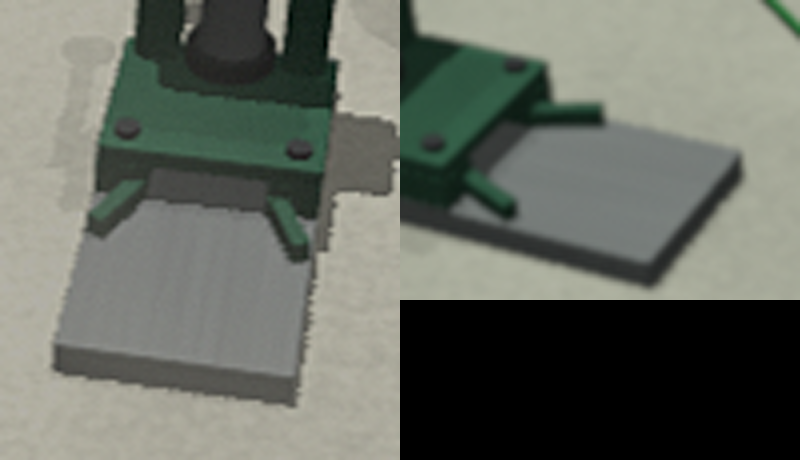

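Clear view: bed front top corners at scene crop (55,345),(298,377) and side crop (652,266),(740,155). Block front-top corners at (98,147),(328,166) and (458,165),(547,66).

```bash
python3 - <<'E'
from h import *
S=camera_info("scene");D=camera_info("side")
s=lambda x,y:(325+x/4,160+y/4)
d=lambda x,y:(220+(x-400)/4,165+y/4)
mids={}
for nm,i,a,b,z in(("scene front",S,s(55,345),s(298,377),.02),("side front",D,d(652,266),d(740,155),.02),
  ("scene block",S,s(98,147),s(328,166),.052),("side block",D,d(458,165),d(547,66),.052),("side longedge",D,d(652,266),d(405,206),.02),("scene rightedge",S,s(298,377),s(313,262),.02),("scene leftedge",S,s(55,345),s(88,237),.02),("side rightedge",D,d(740,155),d(610,122),.02)):
    A=ray(i,a,z);B=ray(i,b,z);v=B-A;print(nm,A.round(4),B.round(4),"mid",((A+B)/2).round(4),"len",np.linalg.norm(v).round(3),"dir",np.degrees(np.arctan2(v[1],v[0])).round(1))
E
```

```text
scene front [0.5509 0.1009 0.02  ] [0.6674 0.1414 0.02  ] mid [0.6092 0.1211 0.02  ] len 0.123 dir 19.1
side front [0.5478 0.0946 0.02  ] [0.6601 0.1347 0.02  ] mid [0.604  0.1147 0.02  ] len 0.119 dir 19.7
scene block [0.5099 0.2227 0.052 ] [0.6246 0.2699 0.052 ] mid [0.5672 0.2463 0.052 ] len 0.124 dir 22.4
side block [0.5134 0.2143 0.052 ] [0.6193 0.2565 0.052 ] mid [0.5663 0.2354 0.052 ] len 0.114 dir 21.7
side longedge [0.5478 0.0946 0.02  ] [0.494  0.2443 0.02  ] mid [0.5209 0.1694 0.02  ] len 0.159 dir 109.8
scene rightedge [0.6674 0.1414 0.02  ] [0.6376 0.2286 0.02  ] mid [0.6525 0.185  0.02  ] len 0.092 dir 108.9
scene leftedge [0.5509 0.1009 0.02  ] [0.5242 0.1868 0.02  ] mid [0.5375 0.1438 0.02  ] len 0.09 dir 107.3
side rightedge [0.6601 0.1347 0.02  ] [0.6341 0.2197 0.02  ] mid [0.6471 0.1772 0.02  ] len 0.089 dir 107.0
```

```bash
python3 -m pendant '[{"offset":[-2,0.1,0],"rotation":[0,0,-0.03]},{"offset":[-6,0.3,0],"rotation":[0,0,-0.08]},{"offset":[-11,0.6,0],"rotation":[0,0,-0.14]},{"offset":[-16.5,0.8,0],"rotation":[0,0,-0.21]},{"offset":[-22,1.1,0],"rotation":[0,0,-0.28]},{"offset":[-27.5,1.4,0],"rotation":[0,0,-0.36]},{"offset":[-33,1.7,0],"rotation":[0,0,-0.44]},{"offset":[-38.5,1.9,0],"rotation":[0,0,-0.52]},{"offset":[-43,2.2,0],"rotation":[0,0,-0.58]},{"offset":[-44.9,2.3,0],"rotation":[0,0,-0.58]}]' -1
python3 -m pendant '[{"offset":[0,0,2],"rotation":[0,0,0]},{"offset":[0,0,5],"rotation":[0,0,0]},{"offset":[0,0,7],"rotation":[0,0,0]},{"offset":[0,0,7.8],"rotation":[0,0,0]},{"offset":[0,0,7.8],"rotation":[0,0,0]},{"offset":[0,0,7.8],"rotation":[0,0,0]}]' -1
python3 look.py pics/w2.png
python3 - <<'E'
from h import *
a=get_image("scene");b=get_image("side");cv2.imwrite("pics/s3.png",a);cv2.imwrite("pics/d3.png",b)
a=cv2.resize(a[150:290,315:425],(400,509),interpolation=2);b=cv2.resize(b[140:270,190:320],(400,400),interpolation=2)
o=np.zeros((509,800,3),np.uint8);o[:,:400]=a;o[:400,400:]=b;cv2.imwrite("pics/c3.png",o)
E
```

```text
time: 4.68
eef_pos: [0.6035, 0.1307, 0.1402]
ee_rot: [0.815, -0.58, -0.001, 0.001]
ft_force: [0.8, 0.1, -4.2]
width: 0.0233
gripper_force: 59.4
time: 5.42
eef_pos: [0.6052, 0.1278, 0.0656]
ee_rot: [0.814, -0.581, 0.001, -0.001]
ft_force: [0.3, 0.3, -3.2]
width: 0.0235
gripper_force: 59.5
tcp [0.6052 0.1278 0.0656] toolx deg -71.1 toolz [ 0.002  0.001 -1.   ]
green (320.2673201427966, 330.2549363667534) [0.59782506 0.14761312 0.055     ]
plate ((607.5990600585938, 119.14848327636719), (70.78113555908203, 59.2867317199707), 18.974523544311523)
handle top ((598.6076049804688, 145.2881622314453), (33.10310363769531, 75.24007415771484), 19.103256225585938)
```

View pics/c3.png

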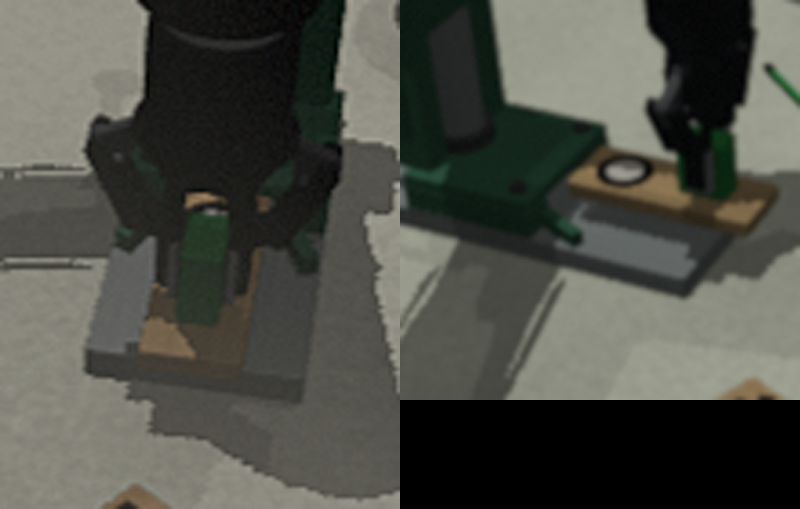

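View pics/w2.png

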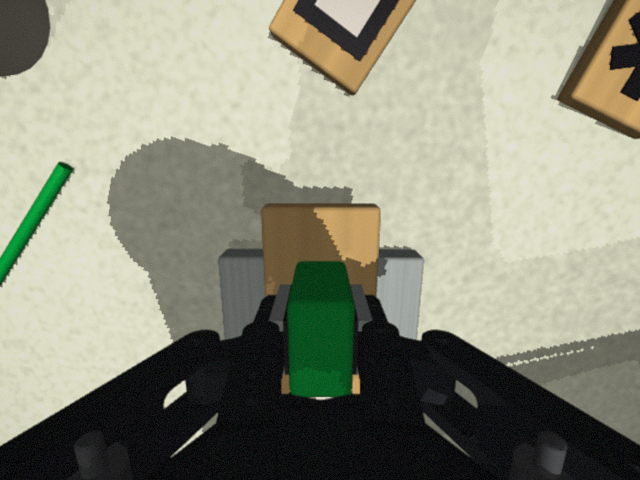

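The wrist view shows the plate (cols 262–380) centred on the bed (219–422) and parallel to it, with the nose towards the throat. Lower gently.

```bash
python3 -m pendant '[{"offset":[0,0,1],"rotation":[0,0,0]},{"offset":[0,0,1.8],"rotation":[0,0,0]},{"offset":[0,0,2.1],"rotation":[0,0,0]},{"offset":[0,0,2.2],"rotation":[0,0,0]},{"offset":[0,0,2.2],"rotation":[0,0,0]}]' -1
```

```text
time: 6.2
eef_pos: [0.6045, 0.1276, 0.0431]
ee_rot: [0.814, -0.581, 0.0, 0.0]
ft_force: [-4.2, 0.2, 3.3]
width: 0.0233
gripper_force: 60.4
```

```bash
python3 -m pendant '[{"offset":[-1,0,0],"rotation":[0,0,0]},{"offset":[-2,0,0],"rotation":[0,0,0]},{"offset":[-2.5,0,0],"rotation":[0,0,0]},{"offset":[-3,0,0],"rotation":[0,0,0]},{"offset":[-3,0,0],"rotation":[0,0,0]}]' -1
python3 -m pendant '[{"offset":[-1,0,0],"rotation":[0,0,0]},{"offset":[-2,0,0],"rotation":[0,0,0]},{"offset":[-3,0,0],"rotation":[0,0,0]},{"offset":[-3.5,0,0],"rotation":[0,0,0]},{"offset":[-3.5,0,0],"rotation":[0,0,0]}]' -1
```

```text
time: 6.82
eef_pos: [0.5952, 0.1568, 0.0431]
ee_rot: [0.814, -0.581, 0.0, -0.001]
ft_force: [1.2, -1.5, 5.9]
width: 0.0233
gripper_force: 60.6
time: 7.45
eef_pos: [0.5837, 0.1899, 0.0431]
ee_rot: [0.814, -0.581, 0.0, -0.0]
ft_force: [1.4, -2.2, 6.0]
width: 0.0234
gripper_force: 60.7
```

```bash
for i in 1; do python3 -m pendant '[{"offset":[-0.2,0,0],"rotation":[0,0,0]},{"offset":[-0.4,0,0],"rotation":[0,0,0]},{"offset":[-0.4,0,0],"rotation":[0,0,0]}]' -1; done
python3 -m pendant '[{"offset":[-0.2,0,0],"rotation":[0,0,0]},{"offset":[-0.2,0,0],"rotation":[0,0,0]}]' -1
python3 -m pendant '[{"offset":[-0.2,0,0],"rotation":[0,0,0]},{"offset":[-0.2,0,0],"rotation":[0,0,0]}]' -1
```

```text
time: 7.82
eef_pos: [0.5826, 0.193, 0.0431]
ee_rot: [0.814, -0.581, 0.001, -0.0]
ft_force: [1.8, -4.2, 5.6]
width: 0.0236
gripper_force: 60.6
time: 8.07
eef_pos: [0.582, 0.1949, 0.0431]
ee_rot: [0.814, -0.581, 0.001, -0.0]
ft_force: [2.3, -4.8, 5.4]
width: 0.0235
gripper_force: 60.6
time: 8.32
eef_pos: [0.5814, 0.1968, 0.0431]
ee_rot: [0.814, -0.581, 0.001, -0.0]
ft_force: [1.7, -4.2, 5.2]
width: 0.0232
gripper_force: 60.6
```

```bash
python3 -m pendant '[{"offset":[-0.2,0,0],"rotation":[0,0,0]},{"offset":[-0.2,0,0],"rotation":[0,0,0]}]' -1
python3 -m pendant '[{"offset":[-0.2,0,0],"rotation":[0,0,0]},{"offset":[-0.2,0,0],"rotation":[0,0,0]}]' -1
```

```text
time: 8.57
eef_pos: [0.5807, 0.1987, 0.0431]
ee_rot: [0.814, -0.581, 0.001, -0.0]
ft_force: [2.0, -5.0, 4.8]
width: 0.0234
gripper_force: 60.6
time: 8.82
eef_pos: [0.5801, 0.2004, 0.0431]
ee_rot: [0.814, -0.581, 0.001, -0.0]
ft_force: [2.3, -5.6, 5.1]
width: 0.0235
gripper_force: 60.6
```

```bash
python3 -m pendant '[{"offset":[-0.2,0,0],"rotation":[0,0,0]},{"offset":[-0.2,0,0],"rotation":[0,0,0]}]' -1
python3 -m pendant '[{"offset":[-0.2,0,0],"rotation":[0,0,0]},{"offset":[-0.2,0,0],"rotation":[0,0,0]}]' -1
```

```text
time: 9.07
eef_pos: [0.5795, 0.2018, 0.0431]
ee_rot: [0.814, -0.582, 0.001, 0.0]
ft_force: [2.1, -6.7, 5.9]
width: 0.0232
gripper_force: 60.5
time: 9.32
eef_pos: [0.579, 0.203, 0.0431]
ee_rot: [0.813, -0.582, 0.001, 0.001]
ft_force: [2.0, -9.5, 5.6]
width: 0.0234
gripper_force: 60.5
```

```bash
python3 -m pendant '[{"offset":[-0.2,0,0],"rotation":[0,0,0]},{"offset":[-0.2,0,0],"rotation":[0,0,0]}]' -1
python3 -m pendant '[{"offset":[-0.2,0,0],"rotation":[0,0,0]},{"offset":[-0.2,0,0],"rotation":[0,0,0]}]' -1
python3 -m pendant '[{"offset":[0,0,0],"rotation":[0,0,0]},{"offset":[0,0,0],"rotation":[0,0,0]}]' -1
```

```text
time: 9.57
eef_pos: [0.5786, 0.2036, 0.0432]
ee_rot: [0.813, -0.582, 0.002, 0.001]
ft_force: [3.6, -13.4, 5.2]
width: 0.0231
gripper_force: 60.5
time: 9.82
eef_pos: [0.5785, 0.2037, 0.0436]
ee_rot: [0.813, -0.582, 0.003, 0.002]
ft_force: [6.6, -19.6, 6.5]
width: 0.0233
gripper_force: 60.6
time: 10.07
eef_pos: [0.5785, 0.2037, 0.0436]
ee_rot: [0.813, -0.582, 0.003, 0.002]
ft_force: [5.4, -19.1, 6.2]
width: 0.0237
gripper_force: 60.6
```

Hard stop felt at y = 0.2037, after the spring ramp. That puts home, with the spring relaxed, near y = 0.200–0.201. Ease back so the spring doesn't kick the die out on release.

```bash
python3 -m pendant '[{"offset":[0.25,0,0],"rotation":[0,0,0]},{"offset":[0.5,0,0],"rotation":[0,0,0]},{"offset":[0.5,0,0],"rotation":[0,0,0]}]' -1
```

```text
time: 10.45
eef_pos: [0.5789, 0.2031, 0.0431]
ee_rot: [0.813, -0.582, 0.0, -0.0]
ft_force: [0.2, -4.9, 5.8]
width: 0.0232
gripper_force: 60.6
```

```bash
python3 -m pendant '[{"offset":[0.1,0,0],"rotation":[0,0,0]},{"offset":[0.2,0,0],"rotation":[0,0,0]},{"offset":[0.2,0,0],"rotation":[0,0,0]}]' -1
python3 -m pendant '[{"offset":[0.1,0,0],"rotation":[0,0,0]},{"offset":[0.1,0,0],"rotation":[0,0,0]}]' -1
```

```text
time: 10.82
eef_pos: [0.5793, 0.2025, 0.0431]
ee_rot: [0.814, -0.581, -0.0, -0.001]
ft_force: [-0.6, -1.0, 6.6]
width: 0.0234
gripper_force: 60.7
time: 11.08
eef_pos: [0.5795, 0.202, 0.0431]
ee_rot: [0.814, -0.581, -0.0, -0.001]
ft_force: [-1.4, 0.8, 6.6]
width: 0.0236
gripper_force: 60.8
```

```bash
python3 -m pendant '[{"offset":[0.1,0,0],"rotation":[0,0,0]},{"offset":[0.1,0,0],"rotation":[0,0,0]},{"offset":[0.1,0,-0.05],"rotation":[0,0,0]}]' -1
python3 -m pendant '[{"offset":[0,0,0],"rotation":[0,0,0]},{"offset":[0,0,0],"rotation":[0,0,0]},{"offset":[0,0,0],"rotation":[0,0,0]},{"offset":[0,0,0],"rotation":[0,0,0]},{"offset":[0,0,0],"rotation":[0,0,0]},{"offset":[0,0,0],"rotation":[0,0,0]}]' 1
```

```text
time: 11.45
eef_pos: [0.5797, 0.2013, 0.0431]
ee_rot: [0.814, -0.581, -0.0, -0.001]
ft_force: [-0.5, 2.7, 2.6]
width: 0.0235
gripper_force: 60.2
time: 12.2
eef_pos: [0.5799, 0.1997, 0.0428]
ee_rot: [0.814, -0.581, -0.0, 0.0]
ft_force: [-0.3, 0.7, -0.3]
width: 0.0855
gripper_force: 0.0
```

Rise straight up and back away from the press, then check.

```bash
python3 -m pendant '[{"offset":[0,0,-2],"rotation":[0,0,0]},{"offset":[0,0,-6],"rotation":[0,0,0]},{"offset":[0,0,-10],"rotation":[0,0,0]},{"offset":[3,0,-12],"rotation":[0,0,0]},{"offset":[6,0,-12],"rotation":[0,0,0]},{"offset":[6,0,-12],"rotation":[0,0,0]}]' 1
python3 - <<'E'
from h import *
W=camera_info("wrist");w=get_image("wrist");S=camera_info("scene");a=get_image("scene");D=camera_info("side");b=get_image("side")
m=np.array([.5655,.241]);u=np.array([-.326,.9455])
for n,i,im,roi in(("side",D,b,(180,150,330,240)),("wrist",W,w,(150,100,500,420)),("scene",S,a,(330,150,420,290))):
    x0,y0,x1,y1=roi;h=cv2.cvtColor(im,cv2.COLOR_BGR2HSV)
    k=np.zeros(h.shape[:2],np.uint8);k[y0:y1,x0:x1]=cv2.inRange(h,(8,60,40),(25,255,255))[y0:y1,x0:x1]
    c=cv2.findContours(k,0,1)[0];c=max(c,key=cv2.contourArea)[:,0]
    P=np.array([ray(i,q,.034)[:2]-m for q in c]);X=P@u;Y=P@np.array([-u[1],u[0]])
    print(n,"tail x",X.min().round(4),"max",X.max().round(4),"y",Y.min().round(4),Y.max().round(4))
o=np.zeros((480,800,3),np.uint8);o[:,:400]=cv2.resize(w[:,120:520],(400,480));o[:240,400:]=cv2.resize(b[150:240,180:330],(400,240));o[240:,400:]=cv2.resize(a[170:290,320:440],(400,240));cv2.imwrite("pics/f.png",o)
E
```

```text
time: 12.95
eef_pos: [0.6001, 0.1415, 0.1648]
ee_rot: [0.813, -0.582, 0.001, -0.001]
ft_force: [-1.5, -0.2, 0.3]
width: 0.0851
gripper_force: 0.0
side tail x -0.0949 max 0.0069 y -0.0284 0.0403
wrist tail x -0.0905 max 0.0078 y -0.0275 0.0285
scene tail x -0.0993 max 0.0139 y -0.0278 0.0282
```

View pics/f.png

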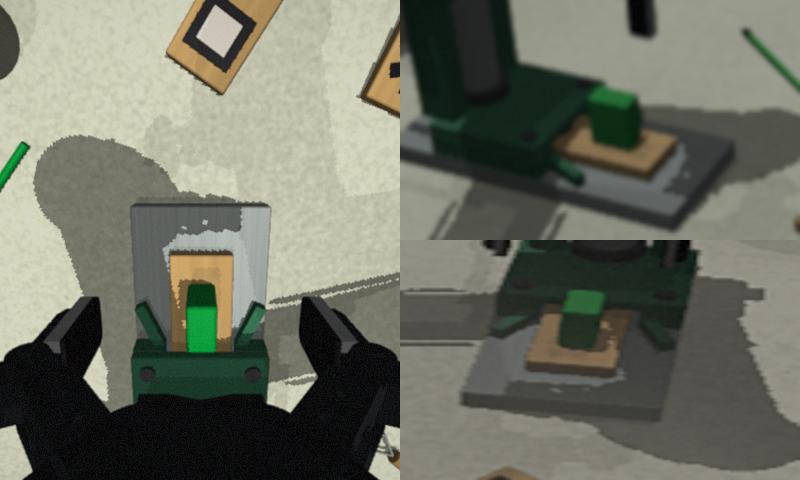

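The die lies straight in the throat, with its tail at x ≈ −0.0905 m against −0.090 expected. The robot is clear and the other dies are untouched.

```bash
python3 -c "
from rig import *
print(finish_job())"
```

```text
the job is handed in; nothing more can be done
None
```

The green round die is on the press bed, slid in until it met the hidden stop and left home; I let go, left the orange and blue dies alone, and handed the job in at about 13 s.

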